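Put the tin away in the swivel jewellery box

TASK

Swing the upper tier of the oak jewellery box well aside, to about 45 degrees or more; it turns on a pin hidden under one end, so feel gently which end gives and push there, never forcing it. Stand the aluminium tin upright on the floor of the lower compartment and let go of it, then swing the tier back so that it sits squarely over the box, its sides flush with the box all along. Leave the tray, the watch, the comb and the glass ring cone as they are.

Things in the scene. Friction and masses are not known exactly. Their poses are not given: they have to be found in the camera images.
- jewellery_box: Lower half of a two-tier oak jewellery box, fixed to the dresser: 66 (x) x 250 (y) x 46 mm high. Origin: centre of its underside; z up, y along its length. Its open-topped compartment is 56 mm wide (x), 182 mm long (y), floor 6 mm above the dresser, walls 5 mm; the two 34 mm ends of the box are solid wood.
- tier: Upper tier, an oak tray 66 (x) x 250 (y) x 28 mm, walls 5 mm, lying shut over the box 1.5 mm above it, origin: centre of its underside, axes as the box's when shut. It stays level, cannot be lifted off, and swivels either way (no stops, no spring) about a hidden pin 108 mm from its centre along y, under one end; which end changes and cannot be seen. More than 90 N on it is forcing it.
- tin: Plain lidded aluminium tin, a cylinder of 40 mm diameter (38 mm below the lid) and 30 mm height, about 60 g, standing in the tray. Origin: centre of its underside, z up.
- tray: Shallow white ceramic tray, fixed, 250 (x) x 160 (y) x 16 mm, walls 6 mm, floor 6 mm above the dresser. Origin: centre of its underside. Stands to the left or to the right of the box.
- watch: Steel watch with a closed bracelet, about 68 mm long, 60 mm wide and 36 mm high, lying on its side in the tray. Origin: middle of the bracelet loop, at its underside. Leave it.
- comb: Black plastic comb, 160 (x) x 28 (y) x 5 mm, flat in the tray. Origin: about the middle, at its underside. Leave it.
- ring_cone: Glass ring cone, 64 mm across the foot, 88 mm high, standing on the dresser at the opposite side of the box from the tray. Origin: centre of its underside. Leave it.
- box_end_a (a point): Point on the middle line of the box's top, 5 mm in from its -y end, 46 mm above the dresser (axes as the box).
- box_end_b (a point): The same at the box's +y end.
- tier_end_a (a point): Point on the middle line of the tier's underside, 5 mm in from its -y end (axes as the tier); above box_end_a when shut. If this end is the pinned one it gives 1 to 2 mm sideways and then stands firm; if free, it swings under a sideways push of 1 to 2 N and stays where it is left.
- tier_end_b (a point): The same at the tier's +y end, above box_end_b when shut; exactly one of the two ends is pinned.
Mind the look-alikes: they are no part of the job. Of the things shaped like the tin, the aluminium one is meant.

How it is judged:
By the outcome, as a careful person would: the job done as asked, in the order asked, and still so for the second after the job is handed in, with the robot touching nothing.
It also fails if it takes over 72 s, if anything falls off the work surface, if the arm or the gripper's body presses on something with over 40 N, if the wrist force passes 120 N, or if a joint passes its speed limit or range.

ROBOT

A 6-joint arm with a two-finger parallel gripper is mounted at the origin on the work surface. World frame = base frame: x ahead of the robot, y to its left, z up, the work surface at z = 0. Lengths are in m, angles in degrees, forces in N, time in s.
With the tool pointing down it reaches from about 0.4 to 0.825 m from the base axis. Payload 7 kg.
Tool frame: the origin (TCP) lies at the centre of the arm's flange, where the gripper is bolted on; the fingertips stand 178 mm ahead of it and the grasp point (between the pads) lies ahead of it (ctrl.grip_depth is the z of the grasp point in the tool frame, in m); z points along the fingers, x is the direction in which the jaws open and shut, and the axes are right-handed (so a half turn about z gives the same grasp; the last joint's range is limited). The gripper opens to 88 mm and grips with 3 to 60 N. Pads are 19 mm wide; open, the fingers measure 130 mm over their backs; the gripper's body (78 mm by 193 mm) begins 47 mm behind the grasp point.
Start: joints at [92.481, 20.546, 0.682, 0, -70.136, -16.507], TCP at [0.164, 0.655, 0.405] pointing down, gripper open.
Joint ranges: [-176.03, 176.03], [-82.01, 121.73], [-58.28, 71.71], [-173.87, 95.51], [-174.79, -0.11], [-173.66, 173.66]. Speed limits (degrees/s): [136.94, 136.94, 172.46, 180, 180, 180].

INTERFACE

Orientations are given as [roll, pitch, yaw] about the fixed x, y, z axes, in that order (R = Rz(yaw) Ry(pitch) Rx(roll)).
In Python, from plant import ctrl gives the robot as it stands.
- The arm moves only by the tool carry_out, never from a script. Its arguments are lists of equal length, an entry for each row: "linear": the shift along the tool's x, y, z in cm, a list of three; "twist": the turn about the tool's z in degrees. In form: {"linear": [[tx, ty, tz], ...], "twist": [twist, ...]}. A call has 1 to 12 rows; each row is the pose to reach, as a shift and turn from the pose measured when the call began, along the tool's axes at that moment; what a row does not reach only later rows make up. A row lasts 1/12 s, in which the tool goes at most 41.7 mm and 7.16 degrees, less where a joint would pass 70% of its speed; a pose out of reach is approached as far as the arm can. A call with a gripper value outside its range is refused whole. "fingers" is the gripper's target within -1 to 1 (fully open at 1, half-way at 0, shut at -1), set as the call begins (left out, the last holds). The fingers move at their own pace and stop on an object; the grip force is fixed at half the most. Time passes only in rows, so rows that repeat a pose let the fingers close. It gives the time, the measured TCP pose, the force and the opening at its end, in the units of the state.
- ctrl.get_obs(): the state, without advancing time (a new reading comes with each control period).
- ctrl.snapshot(name): name is "side" or "top"; returns the picture (400x640x3 uint8, blue, green, red); there is no depth.
- ctrl.camera_params(name): a dict with "fovy" (degrees; the focal length in pixels is half the picture's height over the tangent of half this angle, whatever the lens; pixels are square), "cx", "cy" (the principal point, pixels), "dist" ([k1, k2, p1, p2, k3] as OpenCV has them; the pictures are not rectified), "eye" and "rotation" of the camera in the world. Camera axes: x right, y down, z forward; pixel columns grow to the right and rows downward; lengths in m; the calibration is good to about 2 mm. A picture is of the moment at which its call begins. camera_params takes no time and is no camera call.
- ctrl.close_job(): hands the job in, once; it reports no verdict.
The state is a dict: "clock": time; "joint_pos": joint angles; "qvel": joint speeds; "tau": joint torques, N m; "tool_pos": TCP position; "orientation": TCP orientation; "force": force on the tool from outside, world axes, zero at the start; "moment": the same for the moment, N m; "opening": finger opening in m.
Only numpy, scipy, OpenCV 4.12 (cv2) and the standard library are available. Lean on these libraries where they do the work, as an engineer would, in place of code of your own. Each camera call takes 0.05 s, during which the arm holds its last target.

## Working session

There is one attempt and no reset: what is moved stays moved. The work goes in short steps, Python scripts to look and compute and a tool call to move; the robot and the scene stay as the last step left them, time stands still between calls to the robot, and variables do not carry over. Pictures are saved under pics/ and viewed, and the job is handed in when it is done.

Besides the shell and the picture viewer there is one more tool, called as name(argument=value, ...) on one line, values as JSON. carry_out: Moves the arm, as the interface text tells. Its arguments: {"type":"object","properties":{"linear":{"type":"array","items":{"type":"array","items":{"type":"number"}}},"twist":{"type":"array","items":{"type":"number"}},"fingers":{"type":"number"}},"required":["linear","twist"]}

```bash
mkdir -p pics; ls; python3 - <<'E'
from plant import ctrl
import cv2
for n in("side","top"):
    cv2.imwrite(f"pics/{n}0.png",ctrl.snapshot(n)); print(n,ctrl.camera_params(n))
print(ctrl.get_obs(),ctrl.grip_depth)
E
```

```text
pics
side {'fovy': 52.69462351406766, 'cx': 322.2010562587554, 'cy': 196.3292730125789, 'dist': array([-0.04442222,  0.        ,  0.        ,  0.        ,  0.        ]), 'eye': array([ 0.23098892, -0.71553868,  0.84018518]), 'rotation': array([-137.01052713,   -0.19488617,  -19.81724783])}
top {'fovy': 43.676637332495275, 'cx': 314.5246663868138, 'cy': 194.81286863939994, 'dist': array([-0.066012,  0.      ,  0.      ,  0.      ,  0.      ]), 'eye': array([ 0.25082631, -0.05475467,  1.452768  ]), 'rotation': array([-171.38667749,   -0.37603587,  -88.64552833])}
{'clock': 0.1, 'joint_pos': array([ 9.24840546e+01,  2.05887219e+01,  6.38884303e-01, -1.93772328e-02,
       -7.01363002e+01, -1.65067829e+01]), 'qvel': array([ 0.02800948, -0.03336839,  0.12228924,  0.08768783, -0.02598015,
       -0.06749092]), 'tau': array([-1.14636037e-03, -5.84160197e+01,  2.93752617e+01,  7.01575130e+00,
        1.01533189e-02, -4.96433904e-05]), 'tool_pos': array([0.16351374, 0.65471665, 0.40379426]), 'orientation': array([-1.79992989e+02, -8.77639442e-02, -1.04029331e+02]), 'force': array([-0.21671167,  0.34261991, -0.06624339]), 'moment': array([0.01170133, 0.00348286, 0.02073449]), 'opening': 0.08771815215518042} 0.1593
```

View pics/side0.png

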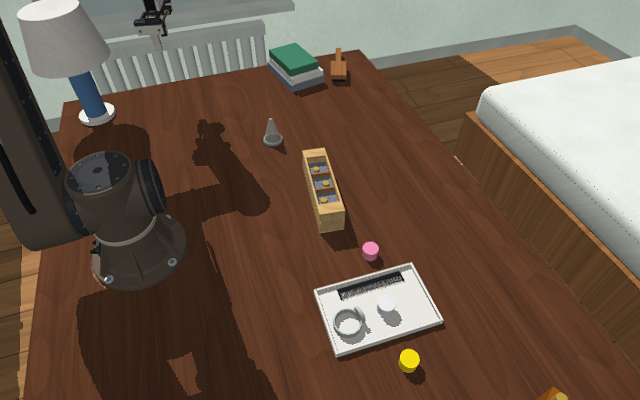

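View pics/top0.png

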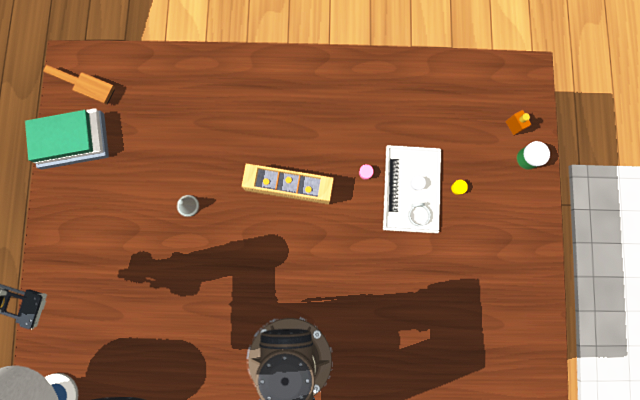

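Tin-like things in the top view: pink cylinder (366,171), yellow cylinder (460,187), and a pale silver cylinder in the tray (420,183). The pale one fits, since it is uncoloured metal and stands in the tray. I'll check it in an enlarged crop.

```bash
cat > h.py <<'E'
import numpy as np, cv2
from scipy.spatial.transform import Rotation as Ro
from plant import ctrl
def cam(n):
    p=ctrl.camera_params(n); f=200/np.tan(np.radians(p['fovy']/2))
    K=np.array([[f,0,p['cx']],[0,f,p['cy']],[0,0,1]]); R=Ro.from_euler('xyz',p['rotation'],degrees=True).as_matrix()
    return K,np.array(p['dist']),R,np.array(p['eye'])
def ray(n,uv):
    K,d,R,e=cam(n); q=cv2.undistortPoints(np.array(uv,float).reshape(-1,1,2),K,d)[:,0]
    return e,np.c_[q,np.ones(len(q))]@R.T
def plane(n,uv,z):
    e,v=ray(n,uv); return e+v*((z-e[2])/v[:,2])[:,None]
def proj(n,P):
    K,d,R,e=cam(n); r=cv2.Rodrigues(R.T)[0]
    return cv2.projectPoints(np.array(P,float).reshape(-1,1,3),r,-R.T@e,K,d)[0][:,0]
E
python3 - <<'E'
import cv2,numpy as np
a=cv2.imread('pics/side0.png')[250:390,305:455]; b=cv2.imread('pics/top0.png')[135:245,230:480]
a=cv2.resize(a,None,fx=2.6,fy=2.6,interpolation=2)
b=cv2.resize(b,None,fx=3.2,fy=3.2,interpolation=2)[:, :]
cv2.imwrite('pics/c1.png',a); cv2.imwrite('pics/c2.png',b)
E
```

```text
(no output)
```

View pics/c1.png

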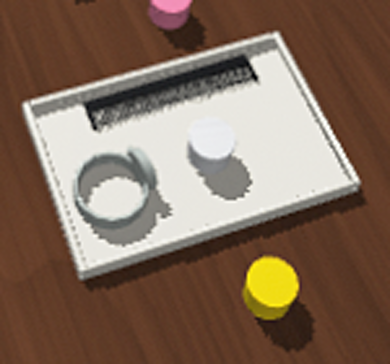

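View pics/c2.png

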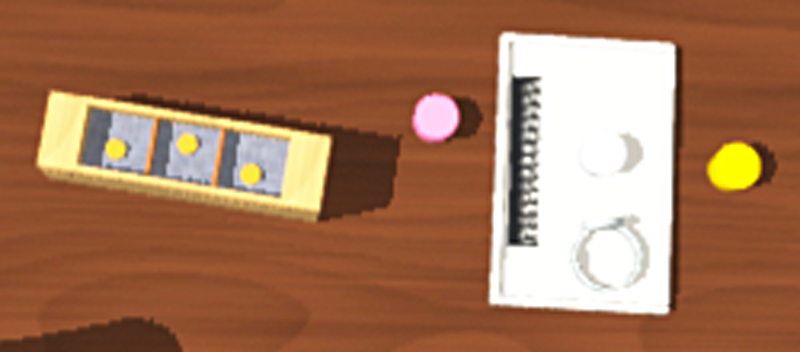

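The silver-white cylinder in the tray is the tin: its top face is at about (386,304) in the side view and (418,183) in the top view. The pink and yellow ones stand outside the tray. Next I'll measure the box and tin.

```bash
python3 - <<'E'
from h import *
for n,win in(("top",(235,155,340,210)),("side",(295,140,350,240))):
    im=cv2.imread(f'pics/{n}0.png'); hsv=cv2.cvtColor(im,cv2.COLOR_BGR2HSV)
    x0,y0,x1,y1=win
    m=((hsv[...,0]>15)&(hsv[...,0]<32)&(hsv[...,1]>60)&(hsv[...,2]>150)).astype(np.uint8)
    w=np.zeros_like(m); w[y0:y1,x0:x1]=m[y0:y1,x0:x1]
    cs,_=cv2.findContours(w,0,1); c=max(cs,key=cv2.contourArea)
    hull=cv2.convexHull(c); ap=cv2.approxPolyDP(hull,2,True)[:,0]
    print(n,ap.tolist()); print(plane(n,ap,.0755).round(4).tolist())
# tin tops: grow bright blob
for n,c in(("top",(418.5,183)),("side",(386,304))):
    im=cv2.imread(f'pics/{n}0.png'); x,y=map(int,c); print(im[y,x-14:x+16].tolist())
    print(plane(n,[c],.036))
im=cv2.imread('pics/top0.png')
b=cv2.resize(im[155:215,235:345],None,fx=7,fy=7,interpolation=cv2.INTER_CUBIC); cv2.imwrite('pics/c3.png',b)
im=cv2.imread('pics/side0.png')
b=cv2.resize(im[140:240,290:360],None,fx=6,fy=6,interpolation=cv2.INTER_CUBIC); cv2.imwrite('pics/c4.png',b)
a=cv2.imread('pics/top0.png')[160:235,380:445]; g=cv2.createCLAHE(4,(2,2)).apply(a.min(2)); cv2.imwrite('pics/c5.png',cv2.resize(g,None,fx=7,fy=7,interpolation=2))
E
```

```text
top [[246, 163], [332, 177], [329, 201], [325, 203], [246, 190], [242, 187]]
[[0.5456, 0.1365, 0.0755], [0.5114, -0.1067, 0.0755], [0.4432, -0.0996, 0.0755], [0.4373, -0.0886, 0.0755], [0.4685, 0.133, 0.0755], [0.4767, 0.1446, 0.0755]]
side [[324, 148], [344, 210], [319, 214], [302, 151]]
[[0.5454, 0.1337, 0.0755], [0.5107, -0.1083, 0.0755], [0.4472, -0.0997, 0.0755], [0.4808, 0.1425, 0.0755]]
[[254, 255, 255], [254, 255, 255], [254, 255, 255], [254, 255, 255], [254, 255, 255], [254, 255, 255], [251, 252, 253], [253, 252, 253], [255, 255, 255], [255, 255, 255], [255, 255, 255], [255, 255, 255], [255, 255, 255], [255, 255, 255], [255, 255, 255], [255, 255, 255], [255, 255, 255], [255, 255, 255], [255, 255, 255], [255, 255, 255], [255, 255, 255], [246, 246, 247], [196, 206, 211], [192, 202, 207], [192, 203, 208], [189, 200, 205], [197, 209, 214], [249, 253, 254], [255, 255, 255], [255, 255, 255]]
[[ 0.50757392 -0.358991    0.036     ]]
[[225, 231, 233], [225, 231, 233], [224, 231, 232], [225, 232, 234], [223, 230, 232], [199, 203, 205], [220, 216, 214], [240, 238, 236], [240, 238, 236], [239, 237, 236], [238, 237, 236], [239, 236, 236], [238, 236, 236], [238, 235, 234], [237, 236, 235], [237, 234, 234], [237, 235, 234], [237, 235, 234], [237, 236, 235], [237, 235, 234], [238, 236, 235], [238, 236, 235], [239, 237, 235], [220, 220, 220], [218, 225, 226], [224, 231, 233], [225, 232, 234], [224, 231, 233], [224, 232, 233], [224, 231, 233]]
[[ 0.51001007 -0.36133176  0.036     ]]
```

View pics/c3.png

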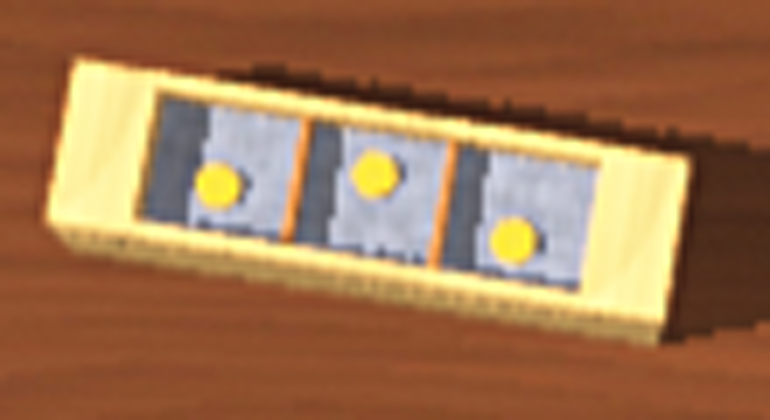

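View pics/c4.png

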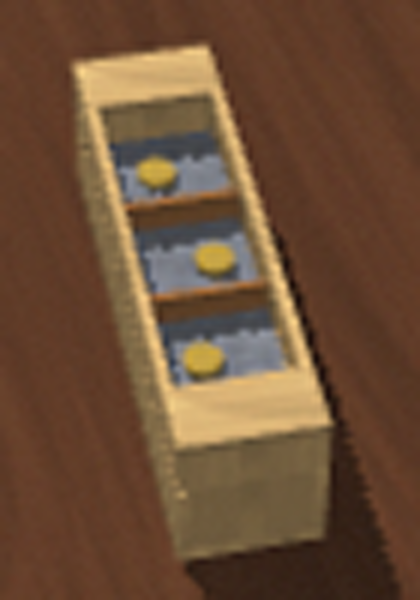

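View pics/c5.png

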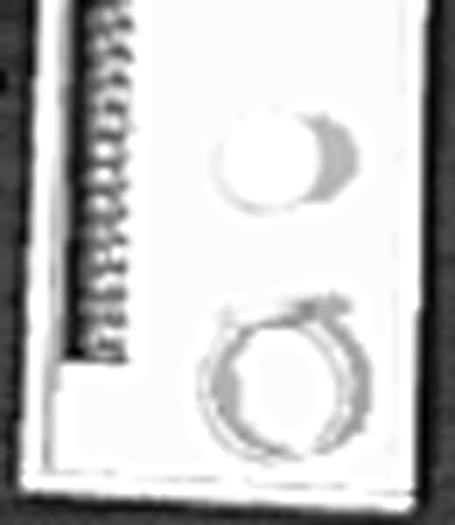

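```bash
python3 - <<'E'
from h import *
h=.5
T=np.array([(75,58),(690,155),(660,322),(47,222)])/7+[235,155]-h+.07
S=np.array([(208,46),(330,428),(172,447),(73,62)])/6+[290,140]-h+.08
for n,p in(("top",T),("side",S)):
    P=plane(n,p,.0755)[:,:2]; c=P.mean(0)
    ax=(P[0]+P[3]-P[1]-P[2])/2
    print(n,P.round(4).tolist(),"c",c.round(4),"len",np.linalg.norm(ax),"w",np.linalg.norm((P[0]+P[1]-P[2]-P[3])/2),"yaw",np.degrees(np.arctan2(ax[1],ax[0]))-90)
im=cv2.imread('pics/side0.png').astype(int)
m=((im[...,0]-im[...,2]>=0)&(im[...,0]>195)).astype(np.uint8); w=np.zeros_like(m); w[285:325,365:410]=m[285:325,365:410]
k,l,s,c=cv2.connectedComponentsWithStats(w); i=1+np.argmax(s[1:,4]); print(s[i],c[i]); 
uv=[s[i][0]+s[i][2]/2-.5,s[i][1]+s[i][3]/2-.5]; print(plane("side",[c[i],uv],.036)); 
ys,xs=np.where(l==i); P=plane("side",np.c_[xs,ys],.036); print(P.min(0),P.max(0))
P=plane("top",[(418.3-.4,182.9-.4)],.036); print("top",P)
print("watch",plane("top",[(420.7,215)],.03))
E
```

```text
top [[0.5459, 0.1385], [0.5123, -0.1099], [0.4444, -0.0992], [0.4787, 0.1467]] c [0.4953 0.019 ] len 0.2494809821518327 w 0.06823130455413627 yaw -7.830554779162455
side [[0.5472, 0.1366], [0.511, -0.1117], [0.4454, -0.0993], [0.4816, 0.1473]] c [0.4963 0.0182] len 0.2500657750251086 w 0.06659105887013014 yaw -8.33060172921573
[378 295  18  16 216] [386.17592593 302.76851852]
[[ 0.51167597 -0.35877001  0.036     ]
 [ 0.51263124 -0.35842448  0.036     ]]
[ 0.49351203 -0.37725734  0.036     ] [ 0.52991132 -0.33982564  0.036     ]
top [[ 0.50899927 -0.3572546   0.036     ]]
watch [[ 0.41527055 -0.36595971  0.03      ]]
```

```bash
cat >> h.py <<'E'
G=ctrl.grip_depth
C=np.array([.4958,.0186]); YB=-8.1
def bx(x,y): 
    a=np.radians(YB); return C+np.array([[np.cos(a),-np.sin(a)],[np.sin(a),np.cos(a)]])@[x,y]
def go(xy,zg,yaw):
    "shift in cm (tool axes now) and twist to put the grasp point at xy,zg with yaw"
    o=ctrl.get_obs(); R=Ro.from_euler('xyz',o['orientation'],degrees=True).as_matrix()
    d=R.T@(np.r_[xy,zg+G]-o['tool_pos'])*100
    t=-((yaw-o['orientation'][2]+180)%360-180)
    print('lin',d.round(2).tolist(),'twist',round(t,2))
def st():
    o=ctrl.get_obs(); print(o['clock'],'tcp',o['tool_pos'].round(4),'ori',o['orientation'].round(2),'F',o['force'].round(2),'M',o['moment'].round(2),'op',round(o['opening'],4),'j',o['joint_pos'].round(1))
E
python3 - <<'E'
from h import *
st(); go(bx(0,.105),.2,171.9)
print('ends',bx(0,.105),bx(0,-.105))
E
```

```text
0.1 tcp [0.1635 0.6547 0.4038] ori [-1.7999e+02 -9.0000e-02 -1.0403e+02] F [-0.22  0.34 -0.07] M [0.01 0.   0.02] op 0.0877 j [ 92.5  20.6   0.6  -0.  -70.1 -16.5]
lin [43.21, -46.57, 4.52] twist 84.07
ends [0.51059463 0.12255248] [ 0.48100537 -0.08535248]
```

carry_out(linear=[[43.2,-46.6,4.5],[43.2,-46.6,4.5],[43.2,-46.6,4.5],[43.2,-46.6,4.5],[43.2,-46.6,4.5],[43.2,-46.6,4.5],[43.2,-46.6,4.5],[43.2,-46.6,4.5],[43.2,-46.6,4.5],[43.2,-46.6,4.5],[43.2,-46.6,4.5],[43.2,-46.6,4.5]], twist=[84,84,84,84,84,84,84,84,84,84,84,84], fingers=1)

```text
clock: 1.1
tool_pos: [0.4366, 0.2351, 0.3692]
orientation: [-179.9, -0.0, 171.6]
force: [0.8, 0.7, -0.4]
opening: 0.0877
```

```bash
python3 - <<'E'
from h import *
st(); go(bx(0,.105),.12,171.9)
E
```

```text
1.1 tcp [0.4366 0.2351 0.3692] ori [-179.93   -0.    171.61] F [ 0.83  0.67 -0.39] M [ 0.21 -0.18  0.01] op 0.0877 j [ 51.1   5.2 -24.4   0.  -60.5 -59.5]
lin [-8.97, -10.05, 9.0] twist -0.29
```

carry_out(linear=[[-9,-10,9],[-9,-10,9],[-9,-10,9],[-9,-10,9],[-9,-10,9],[-9,-10,9],[-9,-10,9]], twist=[0,0,0,0,0,0,0])

```text
clock: 1.68
tool_pos: [0.5111, 0.1229, 0.2792]
orientation: [-179.9, -0.0, 171.6]
force: [-0.4, 1.3, -0.2]
opening: 0.0877
```

```bash
python3 - <<'E'
from h import *
st(); go(bx(0,.105),.0705,171.9)
cv2.imwrite('pics/t1.png',np.hstack([cv2.resize(ctrl.snapshot("top")[140:240,200:350],None,fx=3,fy=3),cv2.resize(ctrl.snapshot("side")[100:250,270:380],(220,300))]))
E
```

```text
1.6833 tcp [0.5111 0.1229 0.2792] ori [-1.7990e+02 -2.0000e-02  1.7156e+02] F [-0.38  1.35 -0.24] M [ 0.13 -0.13 -0.02] op 0.0877 j [ 34.9  13.5 -27.6   0.1 -49.  -43.4]
lin [0.05, -0.03, 4.94] twist -0.34
```

View pics/t1.png

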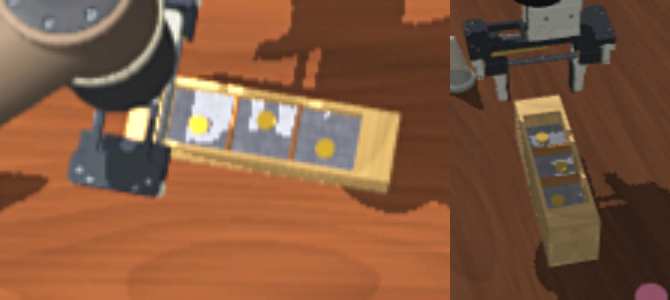

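The fingers (crop pixels 478,85 and 578,75) stand on either side of the tier's +y end. Descending over it.

carry_out(linear=[[0,0,2.5],[0,0,5],[0,0,5],[0,0,5]], twist=[0,-0.3,-0.3,-0.3])

```text
clock: 2.12
tool_pos: [0.5105, 0.1246, 0.2303]
orientation: [-179.9, 0.0, 172.1]
force: [1.2, 0.2, 1.6]
opening: 0.0874
```

```bash
python3 - <<'E'
from h import *
st()
E
```

```text
2.1167 tcp [0.5105 0.1246 0.2303] ori [-179.91    0.    172.07] F [1.19 0.22 1.62] M [ 0.08 -0.13 -0.01] op 0.0874 j [ 35.1  17.2 -30.6   0.1 -42.2 -43.1]
```

carry_out(linear=[[0,0,0],[0,0,0],[-0.1,0,0],[-0.2,0,0],[-0.3,0,0],[-0.4,0,0],[-0.4,0,0]], twist=[0,0,0,0,0,0,0], fingers=0.73)

```text
clock: 2.7
tool_pos: [0.5148, 0.124, 0.2304]
orientation: [-179.9, 0.0, 172.1]
force: [0.7, -0.1, 0.2]
opening: 0.0758
```

```bash
python3 - <<'E'
from h import *
st()
E
```

```text
2.7 tcp [0.5148 0.124  0.2304] ori [-1.7993e+02  2.0000e-02  1.7205e+02] F [ 0.66 -0.12  0.24] M [ 0.03 -0.05  0.01] op 0.0758 j [ 34.8  17.5 -30.1   0.1 -42.4 -42.8]
```

carry_out(linear=[[-0.1,0,0],[-0.2,0,0],[-0.3,0,0],[-0.3,0,0]], twist=[0,0,0,0])

```text
clock: 3.03
tool_pos: [0.5173, 0.1234, 0.2302]
orientation: [-179.9, -0.1, 172.0]
force: [-4.2, 1.9, 4.1]
opening: 0.0758
```

carry_out(linear=[[-0.1,0,0],[-0.2,0,0],[-0.2,0,0]], twist=[0,0,0])

```text
clock: 3.28
tool_pos: [0.5181, 0.1227, 0.2299]
orientation: [-179.8, -0.2, 172.0]
force: [-7.7, 1.1, 6.5]
opening: 0.0757
```

carry_out(linear=[[-0.1,0,0],[-0.2,0,0],[-0.3,0,0],[-0.3,0,0]], twist=[0,0,0,0])

```text
clock: 3.62
tool_pos: [0.5191, 0.122, 0.2295]
orientation: [-179.7, -0.5, 171.9]
force: [-13.0, 4.9, 10.5]
opening: 0.0759
```

The +y end stands firm: 13 N for about 1 mm of give. That makes it the pinned end, so I'll back off and try the -y end.

carry_out(linear=[[0.4,0,0],[0.8,0,0],[0.8,0,-3],[0.8,0,-6]], twist=[0,0,0,0], fingers=1)

```text
clock: 3.95
tool_pos: [0.5111, 0.1231, 0.2888]
orientation: [-179.5, -0.7, 172.0]
force: [1.5, 0.6, -0.5]
opening: 0.0873
```

```bash
python3 - <<'E'
from h import *
st(); go(bx(0,-.105),.125,171.9)
E
```

```text
3.95 tcp [0.5111 0.1231 0.2888] ori [-179.54   -0.66  171.95] F [ 1.47  0.58 -0.47] M [ 0.11 -0.22 -0.04] op 0.0873 j [ 34.9  13.  -26.6  -0.1 -51.2 -42.8]
lin [0.06, -21.06, 0.62] twist 0.05
```

carry_out(linear=[[0,-21,0.6],[0,-21,0.6],[0,-21,0.6],[0,-21,0.6],[0,-21,0.6],[0,-21,0.6],[0,-21,0.6],[0,-21,0.6]], twist=[0,0,0,0,0,0,0,0])

```text
clock: 4.62
tool_pos: [0.4818, -0.0852, 0.2847]
orientation: [-179.5, -0.6, 171.9]
force: [0.4, 0.7, 0.6]
opening: 0.0875
```

```bash
python3 - <<'E'
from h import *
st(); go(bx(0,-.105),.0705,171.9)
cv2.imwrite('pics/t2.png',np.hstack([cv2.resize(ctrl.snapshot("top")[140:240,200:350],None,fx=3,fy=3),cv2.resize(ctrl.snapshot("side")[100:250,270:380],(220,300))]))
E
```

```text
4.6167 tcp [ 0.4818 -0.0852  0.2847] ori [-179.55   -0.6   171.87] F [0.36 0.67 0.64] M [ 0.13 -0.13  0.02] op 0.0875 j [ 13.1  10.  -31.5   0.3 -49.2 -21.4]
lin [0.02, 0.02, 5.49] twist -0.03
```

View pics/t2.png

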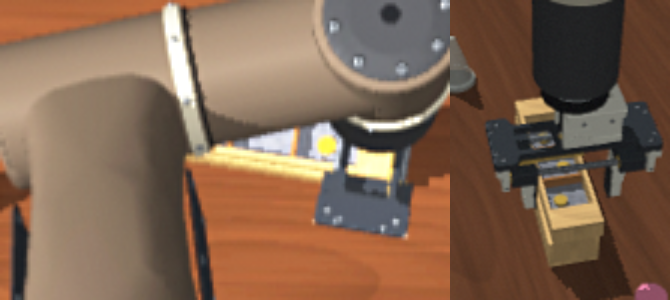

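The fingers (527,200 and 614,185 in the crop) straddle the -y end. Descending, then feeling it.

carry_out(linear=[[0,0,2.5],[0,0,5.4],[0,0,5.4],[0,0,5.4]], twist=[0,0,0,0])

```text
clock: 5.05
tool_pos: [0.4813, -0.0835, 0.2299]
orientation: [-179.5, -0.8, 172.1]
force: [0.2, 0.5, 1.4]
opening: 0.088
```

carry_out(linear=[[0,0,0],[0,0,0],[-0.1,0,0],[-0.2,0,0],[-0.3,0,0],[-0.4,0,0],[-0.5,0,0],[-0.6,0,0]], twist=[0,0,0,0,0,0,0,0], fingers=0.73)

```text
clock: 5.72
tool_pos: [0.4874, -0.0844, 0.2299]
orientation: [-179.5, -0.8, 172.1]
force: [-0.7, -1.1, -0.9]
opening: 0.076
```

carry_out(linear=[[-0.1,0,0],[-0.2,0,0],[-0.3,0,0],[-0.3,0,0]], twist=[0,0,0,0])

```text
clock: 6.05
tool_pos: [0.4906, -0.0848, 0.2299]
orientation: [-179.5, -0.8, 172.1]
force: [0.4, 0.8, 0.7]
opening: 0.076
```

carry_out(linear=[[-0.1,0,0],[-0.2,0,0],[-0.3,0,0],[-0.3,0,0]], twist=[0,0,0,0])

```text
clock: 6.38
tool_pos: [0.4936, -0.0853, 0.2298]
orientation: [-179.5, -0.8, 172.1]
force: [-0.5, 0.2, -0.0]
opening: 0.0756
```

The -y end gives freely under a newton or so, so I'll swing it.

```bash
cat >> h.py <<'E'
def swing(angs,extra=0,pin=(0,.108)):
    o=ctrl.get_obs(); R=Ro.from_euler('xyz',o['orientation'],degrees=True).as_matrix()
    p=o['tool_pos']; pn=bx(*pin)
    for a in angs:
        Rz=Ro.from_euler('z',a,degrees=True).as_matrix()
        q=np.r_[pn,0]+Rz@(p-np.r_[pn,0])
        print((R.T@(q-p)*100).round(1).tolist(),round(-a-extra,1))
E
python3 - <<'E'
from h import *
st(); swing([2,5,9,13,17,21,25,29,33,37,41,44],1.5)
E
```

```text
6.3833 tcp [ 0.4936 -0.0853  0.2298] ori [-179.46   -0.81  172.12] F [-0.53  0.2  -0.02] M [ 0.12 -0.05 -0.02] op 0.0756 j [ 12.8  15.5 -33.5   0.3 -42.  -20.9]
[-0.7, 0.1, -0.0] -3.5
[-1.8, 0.2, -0.0] -6.5
[-3.3, 0.4, -0.1] -10.5
[-4.7, 0.8, -0.1] -14.5
[-6.1, 1.3, -0.1] -18.5
[-7.5, 1.8, -0.1] -22.5
[-8.8, 2.5, -0.1] -26.5
[-10.1, 3.2, -0.2] -30.5
[-11.3, 4.0, -0.2] -34.5
[-12.5, 5.0, -0.2] -38.5
[-13.6, 5.9, -0.2] -42.5
[-14.3, 6.7, -0.3] -45.5
```

carry_out(linear=[[-0.7,0.1,0],[-1.8,0.2,0],[-3.3,0.4,-0.1],[-4.7,0.8,-0.1],[-6.1,1.3,-0.1],[-7.5,1.8,-0.1],[-8.8,2.5,-0.1],[-10.1,3.2,-0.2],[-11.3,4.0,-0.2],[-12.5,5.0,-0.2],[-13.6,5.9,-0.2],[-14.3,6.7,-0.3]], twist=[-3.5,-6.5,-10.5,-14.5,-18.5,-22.5,-26.5,-30.5,-34.5,-38.5,-42.5,-45.5])

```text
clock: 7.38
tool_pos: [0.6453, -0.0382, 0.2296]
orientation: [179.8, -1.0, -142.2]
force: [-0.6, -1.4, -1.3]
opening: 0.0759
```

```bash
python3 - <<'E'
from h import *
st(); swing([3,7,11,15,19,23,27,31,35,39,42,44],0)
cv2.imwrite('pics/t3.png',ctrl.snapshot("top")[60:260,150:450])
E
```

```text
7.3833 tcp [ 0.6453 -0.0382  0.2296] ori [ 179.79   -1.   -142.17] F [-0.58 -1.39 -1.32] M [-0.24  0.1   0.02] op 0.0759 j [ 13.9  26.9 -14.5   0.3 -49.6  23.7]
[-1.1, 0.1, -0.0] -3
[-2.6, 0.2, -0.0] -7
[-4.0, 0.5, -0.1] -11
[-5.5, 0.9, -0.1] -15
[-6.9, 1.3, -0.1] -19
[-8.2, 1.9, -0.1] -23
[-9.5, 2.6, -0.2] -27
[-10.8, 3.3, -0.2] -31
[-12.0, 4.2, -0.2] -35
[-13.2, 5.1, -0.2] -39
[-14.0, 5.8, -0.2] -42
[-14.5, 6.3, -0.2] -44
```

View pics/t3.png

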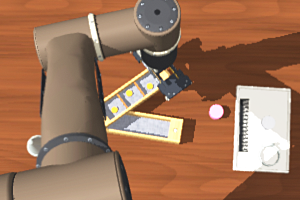

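The tier is at about 45° and the lower compartment's -y end is uncovered at crop (165,125). Carrying on to about 90°.

carry_out(linear=[[-1.1,0.1,0],[-2.6,0.2,0],[-4.0,0.5,-0.1],[-5.5,0.9,-0.1],[-6.9,1.3,-0.1],[-8.2,1.9,-0.1],[-9.5,2.6,-0.2],[-10.8,3.3,-0.2],[-12.0,4.2,-0.2],[-13.2,5.1,-0.2],[-14.0,5.8,-0.2],[-14.5,6.3,-0.2]], twist=[-3,-7,-11,-15,-19,-23,-27,-31,-35,-39,-42,-44])

```text
clock: 8.43
tool_pos: [0.722, 0.1027, 0.2295]
orientation: [179.2, -0.6, -97.8]
force: [0.8, -1.4, -0.2]
opening: 0.0757
```

carry_out(linear=[[0,0,0],[0.3,0,0],[0.3,0,-2],[0.3,0,-5],[0.3,0,-9],[0.3,0,-11]], twist=[0,0,0,0,0,0], fingers=1)

```text
clock: 8.93
tool_pos: [0.7237, 0.0995, 0.3442]
orientation: [179.5, -0.5, -97.9]
force: [1.1, -0.2, 1.8]
opening: 0.0876
```

```bash
python3 - <<'E'
from h import *
st(); go((.510,-.358),.15,180)
go((.510,-.358),.15,0)
cv2.imwrite('pics/t4.png',ctrl.snapshot("top")[60:260,150:450])
E
```

```text
8.9333 tcp [0.7237 0.0995 0.3442] ori [179.47  -0.51 -97.93] F [ 1.06 -0.16  1.76] M [ 0.1  -0.29  0.05] op 0.0876 j [ 23.1  28.    4.3   0.2 -67.   58.9]
lin [48.23, 14.82, 4.06] twist 82.07
lin [48.23, 14.82, 4.06] twist -97.93
```

View pics/t4.png

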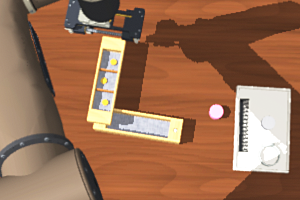

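The tier now stands about 90° open. Next is the tin, with the jaws about along world y.

```bash
python3 - <<'E'
from h import *
go((.510,-.358),.13,-98)
E
```

```text
lin [48.24, 14.92, 6.27] twist 0.09
```

carry_out(linear=[[48.2,14.8,3],[48.2,14.8,4],[48.2,14.8,4],[48.2,14.8,4],[48.2,14.8,4],[48.2,14.8,4],[48.2,14.8,4],[48.2,14.8,4],[48.2,14.8,4],[48.2,14.8,4],[48.2,14.8,4],[48.2,14.8,4]], twist=[0,0,0,0,0,0,0,0,0,0,0,0], fingers=0.3)

```text
clock: 9.98
tool_pos: [0.5116, -0.3547, 0.3123]
orientation: [179.8, -0.4, -98.1]
force: [1.6, -0.7, 1.2]
opening: 0.0572
```

```bash
python3 - <<'E'
from h import *
st();go((.510,-.358),.07,-98)
E
```

```text
9.9833 tcp [ 0.5116 -0.3547  0.3123] ori [179.78  -0.39 -98.05] F [ 1.59 -0.75  1.18] M [-0.03 -0.15  0.  ] op 0.0572 j [-16.6  19.8 -13.4   0.5 -56.9  98.3]
lin [0.29, 0.08, 8.3] twist -0.05
```

carry_out(linear=[[0.3,0.1,3],[0.3,0.1,7],[0.3,0.1,8.3],[0.3,0.1,8.3],[0.3,0.1,8.3]], twist=[0,0,0,0,0])

```text
clock: 10.4
tool_pos: [0.5091, -0.3586, 0.229]
orientation: [179.7, -0.4, -98.1]
force: [0.3, 0.1, 0.4]
opening: 0.0571
```

```bash
sed -i "s/np.r_\[xy,zg+G\]-o\['tool_pos'\]/np.r_[xy,zg]-R[:,2]*G-o['tool_pos']/" h.py; python3 - <<'E'
from h import *
st();go((.510,-.358),.028,-98)
a=cv2.resize(ctrl.snapshot("side")[240:370,300:460],None,fx=3,fy=3);b=cv2.resize(ctrl.snapshot("top")[140:240,380:450],(273,390)); cv2.imwrite('pics/t5.png',np.hstack([a,b]))
E
```

```text
10.4 tcp [ 0.5091 -0.3586  0.229 ] ori [179.68  -0.39 -98.15] F [0.32 0.06 0.43] M [-0.02 -0.11 -0.02] op 0.0571 j [-17.1  24.9 -18.3   0.6 -47.1  98.5]
lin [-0.21, -0.19, 4.16] twist -0.15
```

View pics/t5.png

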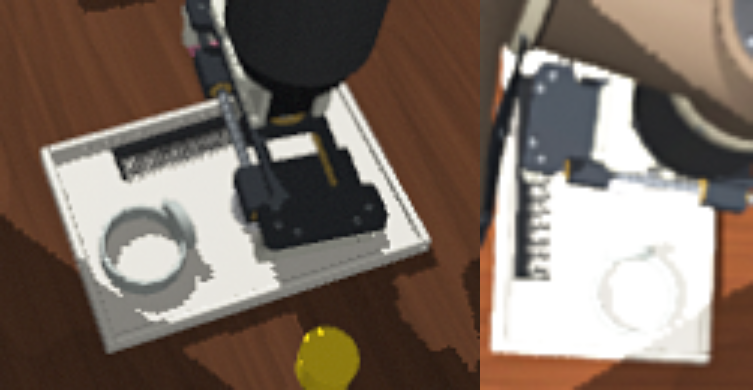

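carry_out(linear=[[-0.2,-0.2,1],[-0.2,-0.2,2],[-0.2,-0.2,3],[-0.2,-0.2,4],[-0.2,-0.2,4.1],[-0.2,-0.2,4.1]], twist=[0,0,0,0,0,0])

```text
clock: 11.0
tool_pos: [0.5121, -0.3568, 0.1886]
orientation: [179.8, -0.4, -98.1]
force: [0.5, -0.2, -0.1]
opening: 0.0569
```

carry_out(linear=[[0,0,0],[0,0,0],[0,0,0],[0,0,0],[0,0,0]], twist=[0,0,0,0,0], fingers=-0.4)

```text
clock: 11.42
tool_pos: [0.5122, -0.3569, 0.189]
orientation: [179.8, -0.4, -98.1]
force: [-0.8, 0.4, 0.6]
opening: 0.0379
```

```bash
python3 - <<'E'
from h import *
st();go((.510,-.358),.028,-98)
E
```

```text
11.4167 tcp [ 0.5122 -0.3569  0.189 ] ori [179.81  -0.42 -98.06] F [-0.77  0.36  0.6 ] M [-0.01 -0.08 -0.03] op 0.0379 j [-16.8  27.8 -20.    0.7 -42.3  98.3]
lin [0.02, 0.15, 0.17] twist -0.06
```

The opening reads 37.9 mm, which matches the body below the lid. Lifting and carrying it to the box.

carry_out(linear=[[0,0,-1],[0,0,-3],[0,0,-6],[0,0,-9],[0,0,-12],[0,0,-12],[0,0,-12]], twist=[0,0,0,0,0,0,0])

```text
clock: 12.0
tool_pos: [0.5132, -0.3562, 0.3122]
orientation: [-179.9, -0.5, -98.1]
force: [-0.2, 0.1, -1.2]
opening: 0.0379
```

```bash
python3 - <<'E'
from h import *
st();go(bx(0,-.032),.14,-98.1)
E
```

```text
12.0 tcp [ 0.5132 -0.3562  0.3122] ori [-179.89   -0.48  -98.05] F [-0.21  0.08 -1.19] M [0.05 0.04 0.04] op 0.0379 j [-16.7  19.9 -13.3   0.5 -56.6  98.4]
lin [-33.81, 7.01, 1.0] twist 0.05
```

carry_out(linear=[[-3,0.6,0],[-6.5,1.3,0],[-10,2.1,0],[-13.5,2.8,0],[-17,3.5,0],[-20.5,4.2,0],[-24,5,0],[-27.5,5.7,0],[-30.5,6.3,0],[-32.8,6.8,0],[-33.8,7,0],[-33.8,7,0]], twist=[0,0,0,0,0,0,0,0,0,0,0,0])

```text
clock: 13.0
tool_pos: [0.4908, -0.0101, 0.3089]
orientation: [-179.9, -0.5, -97.9]
force: [0.3, 0.3, -0.3]
opening: 0.038
```

```bash
python3 - <<'E'
from h import *
st();go(bx(0,-.032),.0315,-98.1)
a=cv2.resize(ctrl.snapshot("side")[110:270,270:390],None,fx=3,fy=3);b=cv2.resize(ctrl.snapshot("top")[80:240,180:340],(480,480)); cv2.imwrite('pics/t6.png',np.hstack([a,b])[:, :800])
E
```

```text
13.0 tcp [ 0.4908 -0.0101  0.3089] ori [-179.93   -0.49  -97.9 ] F [ 0.26  0.28 -0.34] M [-0.02  0.02 -0.03] op 0.038 j [ 22.    8.3 -30.    0.6 -52.   59.7]
lin [0.05, -0.05, 11.81] twist 0.2
```

View pics/t6.png

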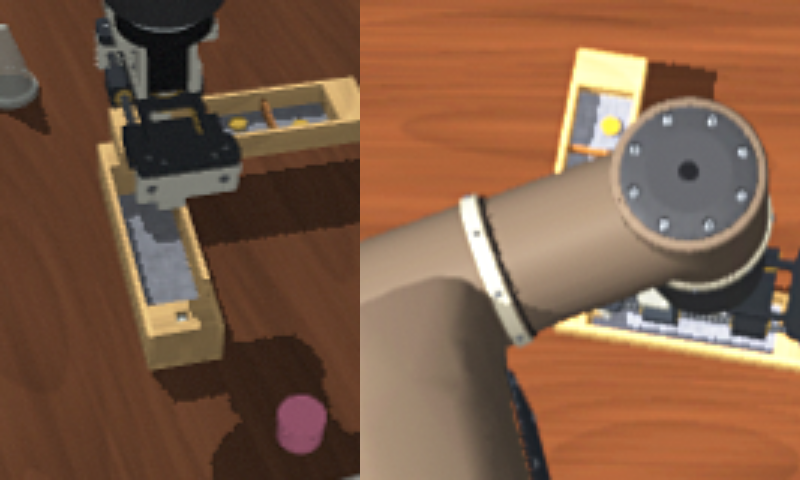

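The compartment is clear below the gripper, with the tier off to the right (crop 290,115). Lowering in stages.

carry_out(linear=[[0,0,2],[0,0,4.5],[0,0,6.5],[0,0,7.5],[0,0,7.5],[0,0,7.5]], twist=[0,0,0,0,0,0])

```text
clock: 13.6
tool_pos: [0.4909, -0.0136, 0.2335]
orientation: [180.0, -0.6, -98.1]
force: [-0.3, -0.4, -0.1]
opening: 0.0376
```

```bash
python3 - <<'E'
from h import *
st();go(bx(0,-.032),.0315,-98.1)
a=cv2.resize(ctrl.snapshot("side")[130:260,270:370],None,fx=4,fy=4); cv2.imwrite('pics/t7.png',a)
E
```

```text
13.6 tcp [ 0.4909 -0.0136  0.2335] ori [179.96  -0.57 -98.08] F [-0.26 -0.43 -0.13] M [ 0.09 -0.04 -0.01] op 0.0376 j [ 21.6  14.1 -34.9   0.7 -41.2  59.8]
lin [-0.26, -0.04, 4.27] twist 0.02
```

View pics/t7.png

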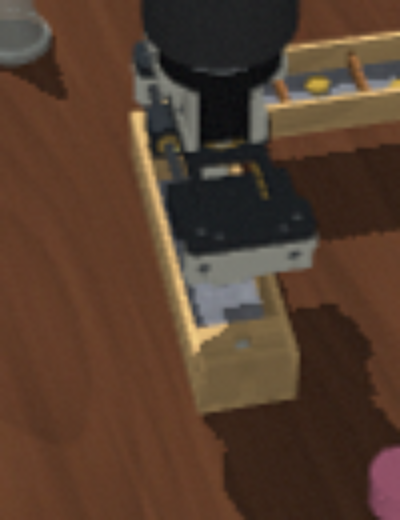

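carry_out(linear=[[0,0,0.8],[0,0,1.6],[0,0,2.4],[0,0,3.2],[0,0,3.8],[0,0,4.2],[0,0,4.2]], twist=[0,0,0,0,0,0,0])

```text
clock: 14.23
tool_pos: [0.4909, -0.0137, 0.1911]
orientation: [180.0, -0.6, -98.1]
force: [0.6, 0.2, -0.6]
opening: 0.0375
```

```bash
python3 - <<'E'
from h import *
st();go(bx(0,-.032),.0297,-98.1)
E
```

```text
14.2333 tcp [ 0.4909 -0.0137  0.1911] ori [179.95  -0.58 -98.05] F [ 0.62  0.19 -0.56] M [ 0.03 -0.02  0.01] op 0.0375 j [ 21.6  18.1 -37.3   0.8 -35.   59.7]
lin [-0.23, -0.04, 0.21] twist 0.05
```

carry_out(linear=[[0,0,0.1],[0,0,0.2],[0,0,0.2],[0,0,0.2]], twist=[0,0,0,0])

```text
clock: 14.57
tool_pos: [0.491, -0.0137, 0.1893]
orientation: [180.0, -0.6, -98.0]
force: [0.2, 0.2, -0.8]
opening: 0.0382
```

carry_out(linear=[[0,0,0.05],[0,0,0.05],[0,0,0.05],[0,0,0.05]], twist=[0,0,0,0], fingers=0.25)

```text
clock: 14.9
tool_pos: [0.491, -0.0137, 0.1889]
orientation: [180.0, -0.6, -98.0]
force: [-1.3, 0.1, -0.1]
opening: 0.0536
```

carry_out(linear=[[0,0,-1],[0,0,-2.5],[0,0,-5],[0,0,-8],[0,0,-11],[0,0,-12],[0,0,-12]], twist=[0,0,0,0,0,0,0])

```text
clock: 15.48
tool_pos: [0.4921, -0.0123, 0.3121]
orientation: [-179.7, -0.4, -98.0]
force: [0.4, 0.3, 0.0]
opening: 0.0548
```

```bash
python3 - <<'E'
from h import *
st()
# next: tool above tier free end (theta~90), fingers astride
th=90; a=np.radians(th+YB); pin=bx(0,.108)
print(pin+.213*np.array([np.sin(a),-np.cos(a)]))
go(pin+.213*np.array([np.sin(a),-np.cos(a)]),.13,-98)
E
```

```text
15.4833 tcp [ 0.4921 -0.0123  0.3121] ori [-179.69   -0.41  -98.03] F [0.42 0.34 0.01] M [ 0.04 -0.04 -0.01] op 0.0548 j [ 21.7   8.1 -29.7   0.6 -52.1  59.9]
[0.72189237 0.09551059]
lin [-14.01, -21.15, 2.3] twist -0.03
```

carry_out(linear=[[-2,-3,0],[-4,-6,0],[-6,-9,0],[-8,-12,0],[-10,-15,0],[-12,-18,0],[-14,-21.1,0],[-14,-21.1,1],[-14,-21.1,1]], twist=[0,0,0,0,0,0,0,0,0], fingers=1)

```text
clock: 16.23
tool_pos: [0.7211, 0.0975, 0.2974]
orientation: [-180.0, -0.5, -98.0]
force: [-1.7, -0.8, -1.0]
opening: 0.0879
```

```bash
python3 - <<'E'
from h import *
st()
A=ctrl.snapshot("side");B=ctrl.snapshot("top"); cv2.imwrite('pics/s8.png',A);cv2.imwrite('pics/p8.png',B)
a=cv2.resize(A[110:250,270:410],None,fx=3,fy=3);b=cv2.resize(B[80:220,220:345],(375,420)); cv2.imwrite('pics/t8.png',np.hstack([a,b]))
E
```

```text
16.2333 tcp [0.7211 0.0975 0.2974] ori [-179.98   -0.52  -98.03] F [-1.74 -0.77 -0.96] M [-0.12  0.21 -0.01] op 0.0879 j [ 23.1  29.6   0.4   0.5 -61.   58.6]
```

View pics/t8.png

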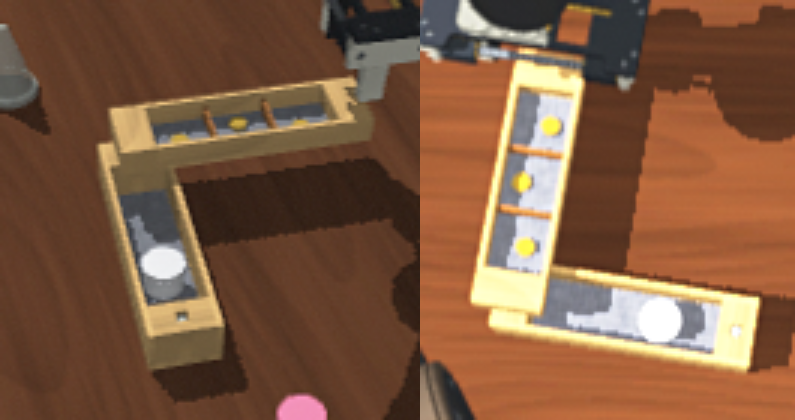

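The tin stands upright in the compartment (side crop 163,270; top crop 658,320). The fingers are over the tier's end, so I'll descend astride it.

carry_out(linear=[[0,0,2],[0,0,4],[0,0,5.5],[0,0,6.6],[0,0,6.6],[0,0,6.6]], twist=[0,0,0,0,0,0])

```text
clock: 16.83
tool_pos: [0.7197, 0.0957, 0.2344]
orientation: [-179.9, -0.5, -98.0]
force: [0.2, 0.1, 1.0]
opening: 0.0877
```

carry_out(linear=[[0,0,0],[0,0,0],[0,0,0]], twist=[0,0,0], fingers=0.73)

```text
clock: 17.08
tool_pos: [0.72, 0.0957, 0.2358]
orientation: [-179.8, -0.5, -98.0]
force: [0.8, 0.6, 0.1]
opening: 0.0767
```

```bash
python3 - <<'E'
from h import *
st(); swing([-1,-4,-8,-12,-16,-20,-24,-28,-32,-36,-39,-40])
E
```

```text
17.0833 tcp [0.72   0.0957 0.2358] ori [-179.79   -0.47  -98.03] F [0.77 0.6  0.09] M [0.03 0.06 0.03] op 0.0767 j [ 23.   32.5  -3.4   0.6 -54.2  58.6]
[0.4, 0.0, 0.0] 1
[1.5, 0.1, 0.0] 4
[2.9, 0.2, 0.0] 8
[4.4, 0.5, 0.0] 12
[5.8, 0.8, 0.0] 16
[7.2, 1.3, 0.1] 20
[8.6, 1.8, 0.1] 24
[9.9, 2.5, 0.1] 28
[11.2, 3.2, 0.1] 32
[12.4, 4.0, 0.1] 36
[13.3, 4.7, 0.1] 39
[13.6, 5.0, 0.1] 40
```

carry_out(linear=[[0.4,0,0.3],[1.5,0.1,0.4],[2.9,0.2,0.4],[4.4,0.5,0.4],[5.8,0.8,0.4],[7.2,1.3,0.5],[8.6,1.8,0.5],[9.9,2.5,0.5],[11.2,3.2,0.5],[12.4,4.0,0.5],[13.3,4.7,0.5],[13.6,5.0,0.5]], twist=[1,4,8,12,16,20,24,28,32,36,39,40])

```text
clock: 18.08
tool_pos: [0.6506, -0.0332, 0.2322]
orientation: [-179.5, -0.2, -138.3]
force: [0.5, 0.2, -0.2]
opening: 0.0759
```

```bash
python3 - <<'E'
from h import *
st(); swing([-1,-4,-8,-12,-16,-20,-24,-28,-32,-35,-37,-38])
E
```

```text
18.0833 tcp [ 0.6506 -0.0332  0.2322] ori [-179.53   -0.2  -138.29] F [ 0.48  0.2  -0.16] M [ 0.2  -0.28 -0.02] op 0.0759 j [ 14.4  26.8 -14.4   0.7 -48.8  26.9]
[0.4, 0.0, 0.0] 1
[1.5, 0.1, 0.0] 4
[2.9, 0.2, 0.0] 8
[4.4, 0.5, 0.0] 12
[5.8, 0.9, 0.0] 16
[7.2, 1.3, 0.0] 20
[8.6, 1.9, 0.0] 24
[9.9, 2.5, 0.0] 28
[11.2, 3.3, 0.0] 32
[12.1, 3.9, 0.0] 35
[12.7, 4.3, 0.0] 37
[13.0, 4.6, 0.0] 38
```

carry_out(linear=[[0.4,0,0],[1.5,0.1,0],[2.9,0.2,0],[4.4,0.5,0],[5.8,0.9,0],[7.2,1.3,0],[8.6,1.9,0],[9.9,2.5,0],[11.2,3.3,0],[12.1,3.9,0],[12.7,4.3,0],[13,4.6,0]], twist=[1,4,8,12,16,20,24,28,32,35,37,38])

```text
clock: 19.08
tool_pos: [0.5226, -0.0854, 0.2326]
orientation: [-179.5, 0.2, -176.4]
force: [-0.4, -1.0, 0.3]
opening: 0.0759
```

```bash
python3 - <<'E'
from h import *
st(); swing([-1,-2,-4,-6,-8,-9,-10,-11,-11.7]); go(bx(0,-.105),.07,171.9)
a=cv2.resize(ctrl.snapshot("side")[110:250,270:410],None,fx=4,fy=4); cv2.imwrite('pics/t9.png',a)
E
```

```text
19.0833 tcp [ 0.5226 -0.0854  0.2326] ori [-179.51    0.18 -176.36] F [-0.45 -0.98  0.28] M [-0.02 -0.34 -0.02] op 0.0759 j [ 12.2  17.2 -30.4   0.8 -42.3  -9.1]
[0.4, 0.0, -0.0] 1
[0.7, 0.0, -0.0] 2
[1.5, 0.1, -0.0] 4
[2.2, 0.1, -0.0] 6
[2.9, 0.2, -0.0] 8
[3.3, 0.3, -0.0] 9
[3.7, 0.4, -0.0] 10
[4.0, 0.4, -0.0] 11
[4.3, 0.5, -0.0] 11.7
lin [4.2, 0.41, 0.32] twist 11.74
```

View pics/t9.png

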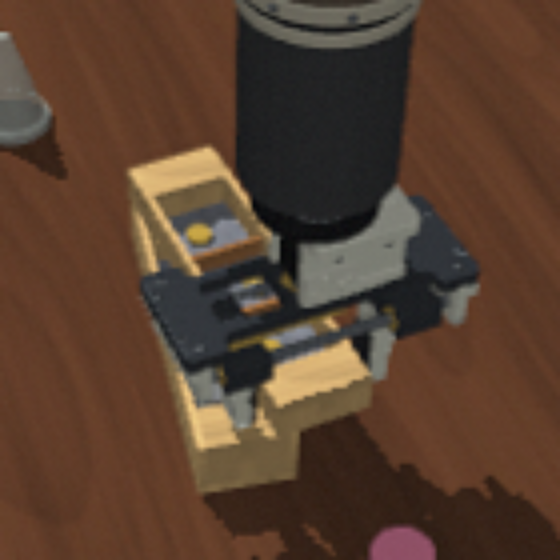

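carry_out(linear=[[0.4,0,0],[0.8,0,0],[1.5,0.1,0],[2.2,0.1,0],[2.9,0.2,0],[3.5,0.3,0],[4,0.4,0],[4.2,0.4,0],[4.2,0.4,0]], twist=[1,2,4,6,8,9.5,11,11.7,11.7])

```text
clock: 19.88
tool_pos: [0.4798, -0.0839, 0.2324]
orientation: [-179.6, 0.2, 171.9]
force: [-0.6, -0.2, 0.3]
opening: 0.0765
```

carry_out(linear=[[0,0,0],[0,0,0],[0,0,0]], twist=[0,0,0], fingers=1)

```text
clock: 20.13
tool_pos: [0.48, -0.0839, 0.2323]
orientation: [-179.5, 0.2, 171.9]
force: [0.7, -0.6, 0.1]
opening: 0.0863
```

```bash
python3 - <<'E'
from h import *
st(); go(bx(0,-.105),.07,171.9)
a=cv2.resize(ctrl.snapshot("side")[110:250,270:410],None,fx=4,fy=4); cv2.imwrite('pics/t10.png',a)
E
```

```text
20.1333 tcp [ 0.48   -0.0839  0.2323] ori [-179.55    0.23  171.93] F [ 0.69 -0.6   0.06] M [ 0.15 -0.03  0.03] op 0.0863 j [ 13.5  13.8 -35.6   0.8 -40.5 -22.2]
lin [-0.06, -0.0, 0.31] twist 0.03
```

View pics/t10.png

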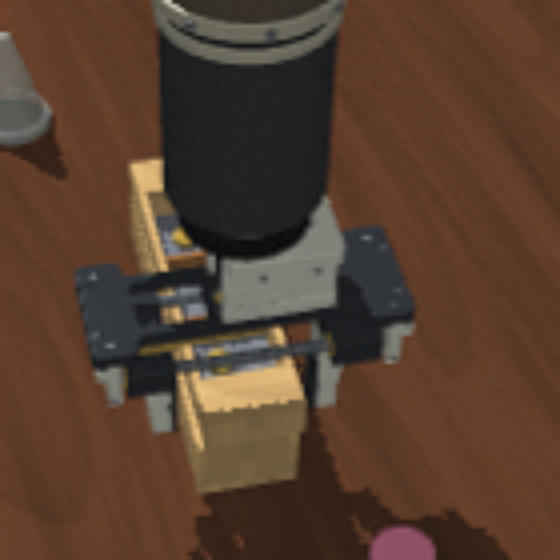

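Both fingers are clear of the sides. I'll lower so they span both the tier and the box, then squeeze gently to align.

carry_out(linear=[[0,0,0.5],[0,0,1.2],[0,0,1.8],[0,0,2.3],[0,0,2.3],[0,0,2.3]], twist=[0,0,0,0,0,0])

```text
clock: 20.68
tool_pos: [0.4799, -0.0841, 0.2087]
orientation: [-179.5, 0.2, 171.9]
force: [1.0, 0.0, 0.7]
opening: 0.0873
```

carry_out(linear=[[0,0,0],[0,0,0],[0,0,0],[0,0,0]], twist=[0,0,0,0], fingers=0.56)

```text
clock: 21.02
tool_pos: [0.4801, -0.0841, 0.209]
orientation: [-179.5, 0.2, 171.9]
force: [0.5, 0.1, -0.6]
opening: 0.0695
```

```bash
python3 - <<'E'
from h import *
st(); go(bx(0,-.105),.05,171.9)
E
```

```text
21.0167 tcp [ 0.4801 -0.0841  0.209 ] ori [-179.53    0.2   171.93] F [ 0.46  0.06 -0.63] M [-0.04 -0.23 -0.01] op 0.0695 j [ 13.5  16.  -37.    0.8 -37.1 -22.2]
lin [-0.05, 0.02, -0.03] twist 0.03
```

carry_out(linear=[[0,0,0],[0,0,0],[0,0,0],[0,0,0],[0,0,0],[0,0,0]], twist=[0,0,0,0,0,0], fingers=0.46)

```text
clock: 21.52
tool_pos: [0.4807, -0.0841, 0.2094]
orientation: [-179.5, 0.3, 171.9]
force: [5.4, -2.3, 0.1]
opening: 0.0659
```

```bash
python3 - <<'E'
from h import *
st()
E
```

```text
21.5167 tcp [ 0.4807 -0.0841  0.2094] ori [-179.55    0.28  171.95] F [ 5.41 -2.26  0.13] M [-0.65 -1.69  0.02] op 0.0659 j [ 13.5  16.  -36.9   0.9 -37.  -22.2]
```

The opening is 65.9 mm, so the pads are flush on both the box and the tier (66 mm wide). Releasing, retreating and checking.

carry_out(linear=[[0,0,0],[0,0,0],[0,0,0],[0,0,0]], twist=[0,0,0,0], fingers=1)

```text
clock: 21.85
tool_pos: [0.4801, -0.0841, 0.2091]
orientation: [-179.5, 0.2, 171.9]
force: [-0.2, -0.1, -0.4]
opening: 0.0853
```

carry_out(linear=[[0,0,-1],[0,0,-3],[0,0,-6],[0,0,-9],[0,0,-12],[0,0,-15]], twist=[0,0,0,0,0,0])

```text
clock: 22.35
tool_pos: [0.4791, -0.0829, 0.3604]
orientation: [-179.5, 0.2, 171.9]
force: [0.4, -0.0, -0.1]
opening: 0.0874
```

```bash
python3 - <<'E'
from h import *
st(); go((.42,.42),.24,171.9)
E
```

```text
22.35 tcp [ 0.4791 -0.0829  0.3604] ori [-1.7953e+02  1.6000e-01  1.7193e+02] F [ 0.4  -0.04 -0.09] M [ 0.14 -0.22  0.06] op 0.0874 j [ 13.6   4.6 -26.5   0.6 -58.9 -22. ]
lin [12.94, 49.06, -4.33] twist 0.03
```

carry_out(linear=[[8,31,-4],[8,31,-4],[8,31,-4],[8,31,-4],[8,31,-4],[8,31,-4],[13,49,-4],[13,49,-4],[13,49,-4],[13,49,-4],[13,49,-4],[13,49,-4]], twist=[0,0,0,0,0,0,0,0,0,0,0,0])

```text
clock: 23.35
tool_pos: [0.4192, 0.4135, 0.3956]
orientation: [-179.5, 0.1, 171.9]
force: [1.8, -1.0, -0.2]
opening: 0.0873
```

```bash
python3 - <<'E'
from h import *
st()
A=ctrl.snapshot("side");B=ctrl.snapshot("top"); cv2.imwrite('pics/s11.png',A);cv2.imwrite('pics/p11.png',B)
a=cv2.resize(A[140:240,290:360],None,fx=5,fy=5,interpolation=2);b=cv2.resize(B[155:215,240:340],None,fx=4.4,fy=4.4,interpolation=2)
c=np.zeros((500,790,3),np.uint8); c[:,:350]=a; c[:264,350:]=b; cv2.imwrite('pics/t11.png',c)
E
```

```text
23.35 tcp [0.4192 0.4135 0.3956] ori [-1.7950e+02  1.3000e-01  1.7195e+02] F [ 1.8  -1.   -0.23] M [ 0.12 -0.23  0.02] op 0.0873 j [ 63.7  13.  -11.3   0.3 -66.2 -71.9]
```

View pics/t11.png

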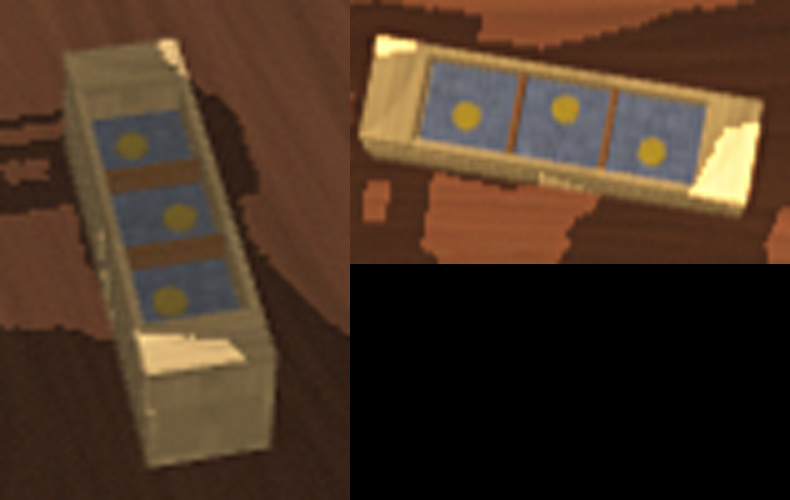

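View pics/p11.png

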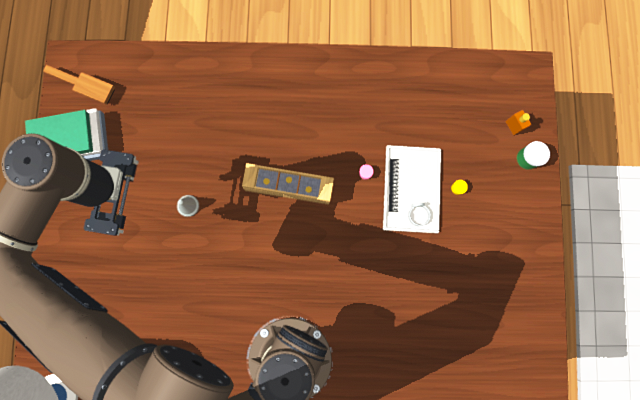

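View pics/s11.png

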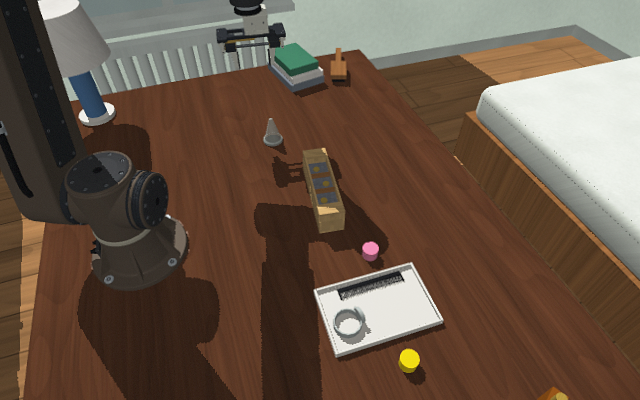

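The tier looks square again. I'll compare its edges numerically with the starting picture.

```bash
python3 - <<'E'
from h import *
def ends(f,n):
    im=cv2.imread(f); hsv=cv2.cvtColor(im,cv2.COLOR_BGR2HSV)
    out=[]
    m=((hsv[...,0]>14)&(hsv[...,0]<35)&(hsv[...,1]>50)&(hsv[...,2]>75)).astype(np.uint8)
    w=np.zeros_like(m); s=(slice(155,212),slice(236,340)) if n=='top' else (slice(142,240),slice(296,350))
    w[s]=m[s]; c=max(cv2.findContours(w,0,1)[0],key=cv2.contourArea)
    return cv2.approxPolyDP(cv2.convexHull(c),1.5,True)[:,0].tolist()
for n,k in(('top','p'),('side','s')):
    print(n,ends(f'pics/{n}0.png',n),'|',ends(f'pics/{k}11.png',n))
E
```

```text
top [[246, 163], [332, 177], [329, 202], [324, 203], [245, 190], [242, 187]] | [[245, 165], [249, 163], [332, 177], [330, 200], [327, 204], [245, 190], [242, 186]]
side [[324, 147], [345, 210], [343, 229], [319, 232], [304, 176], [302, 150]] | [[323, 147], [325, 148], [343, 204], [344, 225], [343, 229], [320, 233], [303, 170], [303, 150]]
```

The edges agree to within a pixel, about 3 mm. To remove any residual slop at the pinned end I'll give it the same gentle squeeze.

```bash
python3 - <<'E'
from h import *
go(bx(0,.105),.15,171.9)
E
```

```text
lin [-13.0, -27.67, 8.81] twist 0.25
```

carry_out(linear=[[-13,-27.7,2],[-13,-27.7,4],[-13,-27.7,5],[-13,-27.7,6],[-13,-27.7,8.8],[-13,-27.7,8.8],[-13,-27.7,8.8],[-13,-27.7,8.8],[-13,-27.7,8.8],[-13,-27.7,8.8],[-13,-27.7,8.8],[-13,-27.7,8.8]], twist=[0,0,0,0,0,0,0,0,0,0,0,0])

```text
clock: 24.45
tool_pos: [0.5103, 0.1243, 0.31]
orientation: [-179.5, 0.2, 172.2]
force: [0.2, 0.4, -0.0]
opening: 0.0878
```

```bash
python3 - <<'E'
from h import *
st();go(bx(0,.105),.05,171.9)
E
```

```text
24.45 tcp [0.5103 0.1243 0.31  ] ori [-179.53    0.19  172.18] F [ 0.19  0.37 -0.02] M [ 0.19 -0.06 -0.01] op 0.0878 j [ 35.3  11.4 -25.8   0.6 -53.  -43.5]
lin [0.03, 0.04, 10.07] twist 0.28
```

carry_out(linear=[[0,0,2],[0,0,4.5],[0,0,7],[0,0,9],[0,0,10],[0,0,10],[0,0,10]], twist=[0.3,0.3,0.3,0.3,0.3,0.3,0.3])

```text
clock: 25.03
tool_pos: [0.5107, 0.1242, 0.2104]
orientation: [-179.5, 0.2, 172.0]
force: [1.2, 0.2, 1.1]
opening: 0.0874
```

carry_out(linear=[[0,0,0],[0,0,0],[0,0,0],[0,0,0]], twist=[0,0,0,0], fingers=0.56)

```text
clock: 25.37
tool_pos: [0.5109, 0.1244, 0.2112]
orientation: [-179.6, 0.3, 172.0]
force: [-0.3, 0.4, 0.2]
opening: 0.07
```

carry_out(linear=[[0,0,0],[0,0,0],[0,0,0],[0,0,0],[0,0,0]], twist=[0,0,0,0,0], fingers=0.46)

```text
clock: 25.78
tool_pos: [0.5103, 0.1244, 0.2114]
orientation: [-179.6, 0.2, 171.9]
force: [-4.8, 3.2, 3.0]
opening: 0.0659
```

carry_out(linear=[[0,0,0],[0,0,0],[0,0,0],[0,0,0]], twist=[0,0,0,0], fingers=1)

```text
clock: 26.12
tool_pos: [0.5104, 0.1243, 0.2115]
orientation: [-179.6, 0.2, 171.9]
force: [0.6, -0.3, 1.0]
opening: 0.0852
```

carry_out(linear=[[0,0,-1],[0,0,-3],[0,0,-6],[0,0,-9],[0,0,-12],[0,0,-15]], twist=[0,0,0,0,0,0])

```text
clock: 26.62
tool_pos: [0.5097, 0.1252, 0.3639]
orientation: [-179.6, 0.3, 171.9]
force: [2.1, 0.6, 0.0]
opening: 0.0874
```

carry_out(linear=[[8,25,-4],[8,25,-4],[8,25,-4],[8,25,-4],[8,25,-4],[8,25,-4],[8,25,-4],[8,25,-4],[8,25,-4],[8,25,-4],[8,25,-4],[8,25,-4]], twist=[0,0,0,0,0,0,0,0,0,0,0,0])

```text
clock: 27.62
tool_pos: [0.4658, 0.3831, 0.402]
orientation: [-179.6, 0.3, 171.9]
force: [-0.1, 0.6, -0.5]
opening: 0.0877
```

```bash
python3 - <<'E'
from h import *
st()
A=ctrl.snapshot("side");B=ctrl.snapshot("top")
a=cv2.resize(A[140:240,290:360],None,fx=5,fy=5,interpolation=2);b=cv2.resize(B[155:215,240:340],None,fx=4.4,fy=4.4,interpolation=2)
c=np.zeros((500,790,3),np.uint8); c[:,:350]=a; c[:264,350:]=b; cv2.imwrite('pics/t12.png',c)
E
```

```text
27.6167 tcp [0.4658 0.3831 0.402 ] ori [-179.6     0.25  171.86] F [-0.1   0.57 -0.46] M [ 0.08 -0.07 -0.  ] op 0.0877 j [ 58.1  14.   -9.1   0.4 -67.2 -66.4]
```

View pics/t12.png

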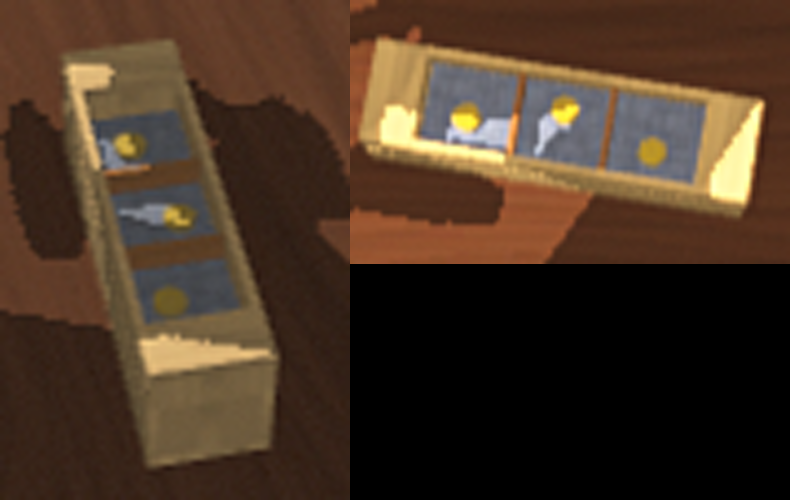

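The tier sits flush over the box: in the side crop the end edges run straight down through tier and box at (148,375)→(148,465) and (273,352)→(270,450). The robot is clear of everything, so I'm handing in.

```bash
python3 -c "
from plant import ctrl
print(ctrl.close_job())"
```

```text
the job is handed in; nothing more can be done
None
```

The job is done and handed in at about 27.7 s of the 72 s: the tin is in the box and the tier is shut over it.

- **Finding the pin:** The +y end stood firm at about 13 N sideways, so it is the pinned end. I pushed at the -y end, which gave freely, and swung it to about 90°.
- **Tin:** I stood the aluminium tin in the lower compartment and let go. The pictures showed it upright there before I closed the tier.
- **Closing:** I swung the tier back and squeezed it together with the box at both ends. The gripper read 65.9 mm at each end, against the 66 mm width.

**Last checks:** The tier's outline, checked after the first squeeze, matched the starting pictures to within a couple of pixels (about 3 mm each) where the corners were clear. A few detected corner points differed more because of changed shadows. A picture after the second squeeze still looked flush. In the last full views, taken before that squeeze, the tray, watch, comb and ring cone looked unmoved. The tin cannot be seen under the closed tier, so I did not re-check it after closing. No check failed.

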